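# Feel the plate gap with a wedge gauge

### The arm

A 6-joint arm with a two-finger parallel gripper is mounted at the origin on the work surface. World frame = base frame: x ahead of the robot, y to its left, z up, the work surface at z = 0. Lengths are in mm, angles in rad, forces in N, time in s.
With the tool pointing down it reaches from about 300 to 775 mm from the base axis. Payload 14.6 kg.
Tool frame: the origin (TCP) lies midway between the tips of the shut fingers; the grasp point (between the pads) lies 19 mm behind it; z points along the fingers, y is the line along which they close (so a half turn about z gives the same grasp; the last joint's range is limited). The gripper opens to 94 mm and grips with 3 to 60 N. Pads are 16 mm wide; open, the fingers measure 119 mm over their backs; the gripper's body (75 mm by 177 mm) begins 78 mm behind the grasp point.
Start: joints at [1.04, 0.3, 1.521, -0, 1.321, -0.067], TCP at [246.038, 491.889, 205.446] pointing down, gripper open.
Joint ranges: [-3.03, 3.03], [-0.79, 2.21], [0.23, 2.52], [-1.04, 4.18], [0, 3.07], [-2.55, 2.55]. Speed limits (rad/s): [2.22, 2.22, 2.57, 3.14, 3.14, 3.14].

### API

Orientations are given as [roll, pitch, yaw] about the fixed x, y, z axes, in that order (R = Rz(yaw) Ry(pitch) Rx(roll)).
In Python, from cell import manip gives the robot as it stands.
- The arm moves only by the shell command python3 -m creep 'ROWS' [OPENING] [FORCE]. ROWS is text: rows parted by semicolons, each of 6 numbers parted by spaces: the shift along the tool's x, y, z normalised to -1 to 1, where 1 is 4 cm, then the turn, a rotation vector about the tool's x, y, z normalised to -1 to 1, where 1 is pi rad. In form: dx dy dz ax ay az; .... A call has 1 to 20 rows; each row shifts and turns the commanded pose from where the row before left it, along the tool's axes as they then stand; what a row does not reach is not made up. A row lasts 1/8 s, in which the tool goes at most 62.5 mm and 10.7 degrees, less where a joint would pass 70% of its speed; a pose out of reach is approached as far as the arm can. A call with a number of a shift or a turn outside -1 to 1 is refused whole. A call with a gripper value outside its range is refused whole. OPENING is the closure, from 0 (fully open) to 1 (shut), set as the call begins (- or left out, the last holds). The fingers move at their own pace and stop on an object; FORCE is the grip in N (left out, the last holds). Time passes only in rows, so rows that do not move let the fingers close. It gives the time, the measured TCP pose, the force, the opening and the grip force at its end, in the units of the state.
- manip.read_state(): the state, without advancing time (a new reading comes with each control period).
- manip.camera(name): name is "scene" or "top" or "wrist"; returns a dict with "color" (420x560x3 uint8, red, green, blue), "range_z" (420x560 float32, mm along the optical axis (not along the pixel's ray), 0 where there is no reading), "camera_matrix" (3x3 intrinsics, pixels), "k1" (the pictures are not rectified: a ray, as slopes to the right and down, at radius r is drawn at 1 + k1 r^2 times it, then the intrinsics apply), "T" (4x4, takes a point from camera to world coordinates). Camera axes: x right, y down, z forward; pixel columns grow to the right and rows downward; lengths in mm; the calibration is good to about 2 mm. A picture is of the moment at which its call begins.
- manip.sign_off(): hands the job in; it is judged then, once.
The state is a dict: "clock": time; "joints": joint angles; "qd": joint speeds; "effort": joint torques, N m; "eef_pos": TCP position; "eef_rot": TCP orientation; "wrist_force": force on the tool from outside, world axes, zero at the start; "moment": the same for the moment, N m; "finger_gap": finger opening in mm; "finger_force": force on a finger pad.
Only numpy, scipy, OpenCV 4.12 (cv2) and the standard library are available. Lean on these libraries where they do the work, as an engineer would, in place of code of your own. Each camera call takes 0.05 s, during which the arm holds its last target. There are 200 camera calls.

### The job

Take the wedge gauge (the one with the flat slab handle) out of the rack and slide its blade straight down between the two upright plates of the gap head until it drags snugly against both plates, without forcing it. Finish while still holding the gauge steady by its handle at that depth, blade in the gap: do not let go. Leave the other things on the bench as they are.

Things in the scene. Friction and masses are not known exactly. Their poses are not given: they have to be found in the camera images.
- gauge: Wedge gauge, about 150 g, upright in one of the three rack slots (varies); the only rack tool with a slab handle: black, 22 (own x) x 34 (own y) x 60 mm tall. Under it a steel blade 66 mm long, 24 mm wide (own y), tapering evenly on both faces from 11.25 mm thick (own x) to 3 mm at the tip. Origin: centre of the handle's underside, which rests on the rack's top; z up the handle.
- gauge_tip (a point): Centre of the gauge blade's tip edge, 66 mm below the gauge's origin. Draw the gauge straight up by 70 mm to bring the tip clear of its slot.
- rack: Fixed white rack, 70 (own x) x 215 (own y) x 90 mm tall, with open front and back; three equal slots (16 x 29 mm) in a row along its own y, 64 mm apart, the middle one at its centre. The tools have the same yaw as the rack. Origin: centre of the underside.
- pin_gauge: Bystander in another rack slot: round black handle 30 mm in diameter, 55 mm tall, pin below. Origin: centre of the handle's underside.
- stirrer: Bystander in another rack slot: thin stem with a black ball on top, 56 mm tall above the rack. Origin at the rack's top.
- base: Grey base of the gap head, fixed, 200 (own x) x 100 x 14 mm, origin on its underside within 3 mm of the gap. On it a dark carriage (top at 30 mm) with two upright plates facing each other along own x, tops 110 mm above the bench, nothing higher. The carriage floats along own x by 6 mm either way (under 1 N), so it centres itself on the blade. The plates have the base's yaw.
- near_plate: Rigid plate of the gap head on the robot's side (own -x), 12 x 50 (own y) x 80 mm, with a fully rounded top edge (radius 6 mm) that leads the blade in. Origin: foot of the face towards the gap, 30 mm above the bench; own x points across the gap to the other plate, z up.
- near_lip (a point): Middle of the near plate's lip: on its gap face where the rounding begins, 74 mm above the plate's foot, 104 mm above the bench.
- sprung_plate: The other plate, same shape mirrored; a spring of 4 N per mm lets it yield away from the near plate, and it rests on a stop. Origin: foot of its gap face, 30 mm above the bench. Gap at rest 4.5 to 8 mm, new each time: the wedge first touches both plates with its tip 12 to 40 mm below the lips, then each further mm adds 0.5 N of squeeze and roughly 0.5 N of upward drag.
- sprung_lip (a point): Middle of the sprung plate's lip: on its gap face where the rounding begins, 104 mm above the bench. The gap's mouth is midway between near_lip and sprung_lip, open above and at the sides. Snug means a squeeze of 1 to 12 N, for which a downward push of 3 to 6 N is right; fully down to the handle is too far.
- wash_bottle: Bystander: white bottle 64 mm in diameter, 122 mm tall, origin at its underside.
- beaker: Bystander: glass beaker 60 mm in diameter, 70 mm tall, origin at its underside.
- vial: Bystander: small amber vial 28 mm in diameter, 50 mm tall, origin at its underside.
- dish: Bystander: glass dish 80 mm in diameter, 16 mm high, origin at its underside.
- screwdriver: Bystander: black-handled screwdriver, 160 mm long, lying to one side. Origin on its underside.
Things that resemble listed ones, but are neither listed nor needed, are in the scene too. Of the things shaped like the base, the grey one is meant.

How it is judged:
By the outcome, as a careful person would: the job done as asked, in the order asked, and still so for the second after the job is handed in, while the arm keeps its last pose, push and grip.
It also fails if it takes over 40 s, if anything falls off the work surface, if the arm or the gripper's body presses on something with over 40 N, if the wrist force passes 120 N, or if a joint passes its speed limit or range.

## Working session

There is one attempt and no reset: what is moved stays moved. The work goes in short steps, Python scripts to look and compute and a shell command to move; the robot and the scene stay as the last step left them, time stands still between calls to the robot, and variables do not carry over. Pictures are saved under pics/ and viewed, at most 10 in all, crops included, and the job is handed in when it is done.

```bash
mkdir -p pics; cat > h.py <<'E'
import numpy as np, cv2
from cell import manip
def grab(n,tag):
    c=manip.camera(n); np.savez(f'pics/{tag}.npz',**{k:np.asarray(v) for k,v in c.items()})
    cv2.imwrite(f'pics/{tag}.png',c['color'][:,:,::-1]); return c
def load(tag): return dict(np.load(f'pics/{tag}.npz'))
def rays(c,uv):
    K=c['camera_matrix']; uv=np.atleast_2d(uv).astype(float)
    d=cv2.undistortPoints(uv[:,None],K,np.array([float(c['k1']),0,0,0]))[:,0]
    return np.c_[d,np.ones(len(d))]
def plane(c,uv,z):
    d=rays(c,uv)@c['T'][:3,:3].T; o=c['T'][:3,3]
    return o+d*((z-o[2])/d[:,2])[:,None]
def cloud(c):
    h,w=c['range_z'].shape; u,v=np.meshgrid(np.arange(w),np.arange(h))
    r=rays(c,np.c_[u.ravel(),v.ravel()])*c['range_z'].reshape(-1,1)
    return (r@c['T'][:3,:3].T+c['T'][:3,3]).reshape(h,w,3)
E
python3 - <<'E'
from h import *
for n in('scene','top'):
    c=grab(n,n); print(n,c['T'].round(2).tolist(),c['k1'])
s=manip.read_state();print(s)
a=cv2.imread('pics/scene.png');
E
```

```text
scene [[0.86, 0.42, -0.28, 810.5], [0.5, -0.72, 0.48, -366.93], [0.0, -0.55, -0.84, 890.26], [0.0, 0.0, 0.0, 1.0]] 0.02443690998160576
top [[0.02, -0.99, 0.1, 382.27], [-1.0, -0.02, -0.01, 100.87], [0.01, -0.1, -0.99, 1550.32], [0.0, 0.0, 0.0, 1.0]] -0.031888382740815735
{'clock': 0.1, 'joints': array([ 1.04037721e+00,  3.00419940e-01,  1.52152712e+00,  8.64047504e-06,
        1.32067443e+00, -6.65997856e-02]), 'qd': array([-0.00165496,  0.0009279 , -0.00298118, -0.0005856 , -0.00156099,
        0.00056877]), 'effort': array([ 1.00490135e-03, -5.32636678e+01, -3.53284228e+01,  7.09594740e-02,
        2.34415079e-02, -1.11057741e-04]), 'eef_pos': array([245.93451055, 491.69138787, 204.93721426]), 'eef_rot': array([-3.14056666e+00, -7.68203223e-05,  2.67777114e+00]), 'wrist_force': array([ 0.02261337, -0.49239188,  0.2861223 ]), 'moment': array([ 0.01827144,  0.05360914, -0.02112592]), 'finger_force': 0.0, 'finger_gap': 93.9526767396968}
```

View pics/scene.png

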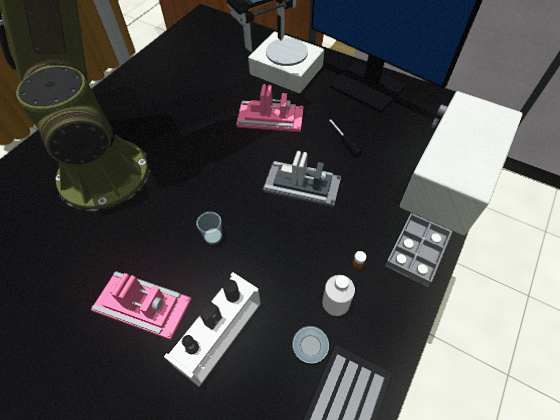

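View pics/top.png

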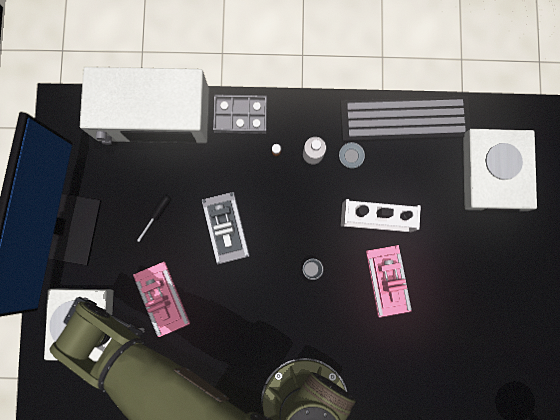

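The scene view shows the grey gap head at about (302,180), the rack at about (215,325) and pink look-alikes. In the top view the head is at (225,228) and the rack tools are at (362,211), (385,212) and (407,215). I'll zoom in on these.

```bash
python3 - <<'E'
from h import *
s=cv2.imread('pics/scene.png');t=cv2.imread('pics/top.png')
def cr(i,x,y,w,h): return cv2.resize(i[y:y+h,x:x+w],(400,300),interpolation=cv2.INTER_CUBIC)
o=np.vstack([np.hstack([cr(s,155,270,120,90),cr(s,255,140,100,75)]),np.hstack([cr(t,335,180,100,75),cr(t,185,190,80,60)])])
cv2.imwrite('pics/crops.png',o)
for n in('scene','top'):
    c=load(n);P=cloud(c)
    for uv in ([(302,180),(232,285),(211,310),(190,342),(215,325)] if n=='scene' else [(225,228),(362,211),(385,212),(407,215),(373,213),(352,205)]):
        print(n,uv,P[uv[1],uv[0]].round(0))
E
```

```text
scene (302, 180) [519. 226.  54.]
scene (232, 285) [ 558. -143.  143.]
scene (211, 310) [ 554. -207.  151.]
scene (190, 342) [ 554. -274.  143.]
scene (215, 325) [ 562. -217.   99.]
top (225, 228) [507. 239.  60.]
top (362, 211) [ 554. -144.  147.]
top (385, 212) [ 552. -207.  152.]
top (407, 215) [ 546. -270.  144.]
top (373, 213) [ 556. -186.   91.]
top (352, 205) [ 578. -126.   89.]
```

View pics/crops.png

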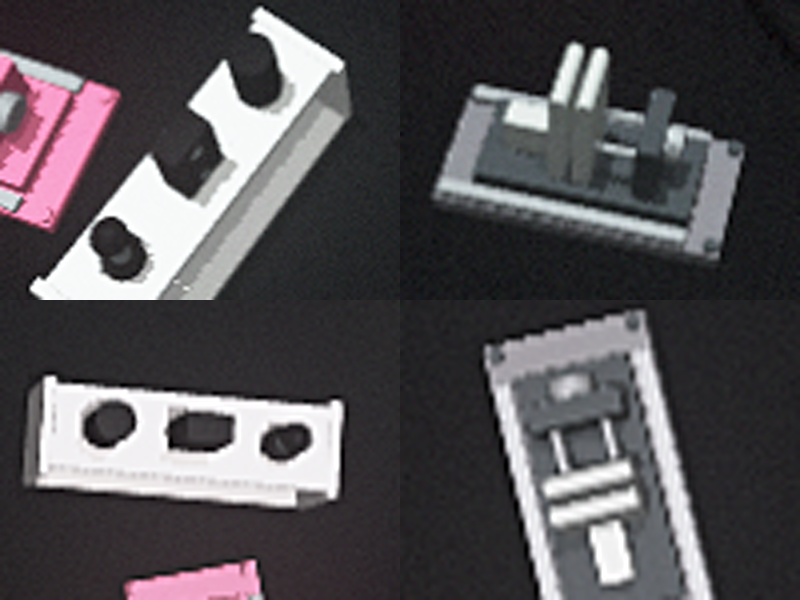

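The gauge is in the middle slot. In the crops, its block handle is at about (195,155) and (200,430) and sits between the ball and the round handle. The head shows two white plates side by side. Next I'll measure the rack and head, with heights from both views.

```bash
python3 - <<'E'
from h import *
def rect(p):
    (c,s,a)=cv2.minAreaRect(p[:,:2].astype(np.float32)); return np.round(c,1),np.round(s,1),round(a,1)
for n in('scene','top'):
    c=load(n);P=cloud(c);C=c['color'].astype(int)
    X,Y,Z=P[...,0],P[...,1],P[...,2]
    near=(abs(X-552)<70)&(abs(Y+208)<140)
    m=near&(abs(Z-90)<8)&(C.min(2)>170)
    print(n,'rack',m.sum(),np.median(Z[m]),rect(P[m]))
    m=near&(Z>105)&(abs(Y+208)<32)&(C.max(2)<110)
    print('handle',m.sum(),np.percentile(Z[m],[5,50,95]).round(1)); t=near&(Z>141)&(abs(Y+208)<32); print('  top',t.sum(),rect(P[t]), np.median(Z[t]))
    m=(abs(X-510)<80)&(abs(Y-232)<80)&(Z>85)&(Z<125)
    print('plates',m.sum(),rect(P[m]),np.percentile(Z[m],[50,95]),P[m].mean(0).round(1))
    m=(abs(X-510)<130)&(abs(Y-232)<90)&(Z>6)&(Z<125)
    print('base',m.sum(),rect(P[m]))
E
```

```text
scene rack 2192 90.62903892445257 (array([ 550.9, -210.3]), array([214.5,  69.3]), 85.9)
handle 344 [109.1 148.8 152.3]
  top 226 (array([ 551.9, -210.5]), array([34.1, 22.8]), 89.5) 150.06901134466688
plates 233 (array([516.3, 249.2]), array([65.2, 54.6]), 14.0) [108.9869273  113.35831373] [501.5 239.2 105.2]
base 2522 (array([507.5, 232.8]), array([173.8, 238.1]), 89.1)
top rack 1122 91.18702629280779 (array([ 555. , -213.4]), array([216.2,  67. ]), 86.2)
handle 125 [117.  149.5 156.1]
  top 108 (array([ 555.1, -212.5]), array([34.4, 22.7]), 86.3) 150.95771914802867
plates 192 (array([524.7, 247.2]), array([72.9, 50. ]), 15.0) [108.70369588 115.24787075] [505.6 241.7 106.2]
base 2432 (array([509.8, 232.1]), array([259.5, 178.7]), 0.3)
```

```bash
cat >> h.py <<'E'
def tool():
    from scipy.spatial.transform import Rotation as R
    s=manip.read_state(); return s, R.from_euler('xyz',s['eef_rot']).as_matrix()
def go(p,yaw_deg=None):
    s,Rm=tool(); d=Rm.T@(np.array(p)-s['eef_pos'])
    print('tcp',s['eef_pos'].round(2),'rpy deg',np.degrees(s['eef_rot']).round(2),'t',round(s['clock'],2)); print('shift mm in tool',d.round(1),'units',(d/40).round(3))
E
python3 - <<'E'
from h import *
c=grab('wrist','w0'); s,Rm=tool()
print((Rm.T@(c['T'][:3,3]-s['eef_pos'])).round(1)); print((Rm.T@c['T'][:3,:3]).round(3)); print(c['camera_matrix'])
E
python3 -m creep '0 0 0 0 0 .0547;0 0 0 0 0 .0547;0 0 0 0 0 .0547;0 0 0 0 0 .0547;0 0 0 0 0 .0547;0 0 0 0 0 0'
```

```text
[  79.6    0.4 -179. ]
[[ 0.001 -0.963 -0.269]
 [ 1.     0.001  0.001]
 [-0.001 -0.269  0.963]]
[[374.03804746   0.         283.91385277]
 [  0.         374.03804746 209.37674795]
 [  0.           0.           1.        ]]
clock: 0.9
eef_pos: [246.0, 491.8, 205.2]
eef_rot: [-3.141, 0.0, 1.82]
wrist_force: [0.1, -0.5, 0.0]
finger_gap: 93.5
finger_force: 0.0
```

```bash
python3 -m creep '-.85 .52 0 0 0 0;-.85 .52 0 0 0 0;-.85 .52 0 0 0 0;-.85 .52 0 0 0 0;-.85 .52 0 0 0 0;-.85 .52 0 0 0 0;-.85 .52 0 0 0 0;-.85 .52 0 0 0 0;-.85 .52 0 0 0 0;0 0 0 0 0 0;0 0 0 0 0 0;0 0 0 0 0 0'
python3 - <<'E'
from h import *
c=grab('wrist','w1'); go([503,240,205]); P=cloud(c)
print(P[180:300:20,283].round(0)); print(c['T'].round(3).tolist())
E
```

```text
clock: 2.4
eef_pos: [501.9, 242.0, 205.5]
eef_rot: [-3.142, -0.0, 1.821]
wrist_force: [0.4, -0.4, -0.3]
finger_gap: 94.1
finger_force: 0.0
tcp [501.99 241.93 205.57] rpy deg [ 1.7999e+02 -1.0000e-02  1.0432e+02] t 2.45
shift mm in tool [-2.1  0.5  0.6] units [-0.053  0.013  0.014]
[[498. 251.  29.]
 [503. 232.  30.]
 [508. 212.  29.]
 [516. 181.  -0.]
 [522. 158.  -1.]
 [528. 135.  -0.]]
[[0.969, 0.239, 0.068, 481.4], [0.248, -0.933, -0.259, 318.579], [0.001, 0.268, -0.963, 384.591], [0.0, 0.0, 0.0, 1.0]]
```

View pics/w1.png

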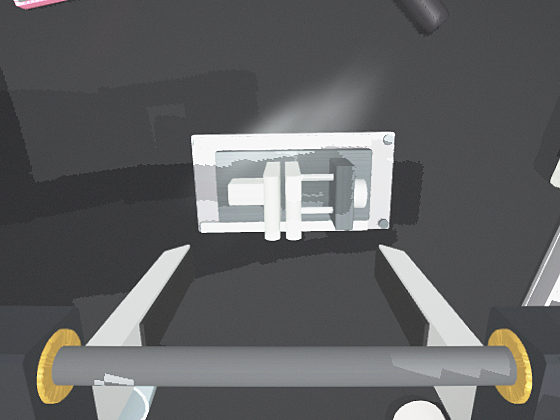

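The wrist view shows the base at (293,182), and the two plates as white bars at columns ~272 and ~294 with the gap near column 283. I'll measure those edges.

```bash
python3 - <<'E'
from h import *
c=load('w1');P=cloud(c);Z=P[...,2]
m=(Z>96)&(Z<125); m[:,:230]=0;m[:,330:]=0;m[300:]=0
n,l,st,ce=cv2.connectedComponentsWithStats(m.astype(np.uint8))
for i in range(1,n):
    if st[i][4]<50: continue
    q=P[l==i]; print(st[i],ce[i].round(1),q.mean(0).round(1),np.percentile(Z[l==i],[50,95]).round(1),cv2.minAreaRect(q[:,:2].astype(np.float32)))
g=c['color'].astype(int).sum(2)//3
for v in (195,205,215,225,232): print(v,g[v,258:308].tolist())
mb=(Z>6)&(Z<22);mb[:, :170]=0;mb[:,420:]=0;mb[245:]=0
k=c['color'].min(2)>0
q=P[mb];print('base',cv2.minAreaRect(q[:,:2].astype(np.float32)),np.median(q[:,2]))
E
```

```text
[ 285  173   16   67 1029] [292.6 205.9] [506.7 248.4 108.3] [108.8 110.5] ((507.0440979003906, 246.78797912597656), (11.744680404663086, 50.38996505737305), 15.007026672363281)
[ 263  174   17   67 1024] [270.9 206.3] [490.7 243.9 108.2] [108.7 110.5] ((490.9165344238281, 242.19932556152344), (12.000173568725586, 50.672607421875), 15.230545043945312)
195 [245, 245, 245, 245, 246, 241, 232, 238, 241, 242, 244, 244, 244, 245, 244, 244, 244, 242, 242, 239, 230, 218, 177, 138, 134, 131, 124, 185, 245, 248, 247, 247, 247, 247, 247, 247, 247, 247, 247, 247, 247, 249, 249, 202, 139, 154, 169, 171, 167, 169]
205 [153, 155, 134, 121, 121, 144, 222, 240, 241, 242, 243, 243, 244, 245, 244, 244, 243, 243, 241, 239, 236, 224, 176, 133, 128, 130, 125, 175, 231, 240, 241, 242, 243, 244, 244, 245, 244, 244, 244, 242, 241, 241, 230, 184, 157, 160, 158, 157, 158, 158]
215 [161, 162, 161, 160, 163, 152, 216, 240, 241, 242, 243, 243, 244, 245, 245, 244, 244, 243, 242, 240, 237, 218, 191, 173, 162, 162, 160, 175, 225, 239, 241, 242, 242, 244, 244, 245, 245, 244, 244, 243, 242, 241, 230, 184, 159, 161, 164, 162, 165, 163]
225 [247, 247, 247, 247, 247, 248, 244, 233, 238, 242, 242, 243, 244, 245, 244, 244, 244, 243, 242, 240, 234, 214, 247, 248, 247, 247, 247, 245, 238, 244, 247, 247, 247, 247, 247, 247, 247, 247, 247, 247, 247, 246, 246, 248, 247, 247, 247, 247, 247, 247]
232 [34, 27, 32, 30, 31, 22, 93, 221, 243, 242, 242, 243, 244, 244, 244, 244, 244, 244, 247, 248, 252, 238, 122, 30, 38, 37, 26, 48, 226, 250, 247, 247, 247, 247, 247, 247, 247, 247, 247, 247, 248, 251, 251, 146, 26, 37, 54, 63, 62, 65]
base ((502.6199951171875, 306.3976135253906), (216.5531768798828, 216.0279541015625), 15.27226448059082) 14.79451654320573
```

Both plates measure 12 × 50 mm with tops at about 110, and the gap centre is (499.0, 244.5), yaw 15.1°, gap about 5 mm. Contact should come about 15 mm below the lips. Next is the rack.

```bash
python3 -m creep '0 0 0 0 0 .0508;0 0 0 0 0 .0508;-.934 .172 0 0 0 0;-.934 .172 0 0 0 0;-.934 .172 0 0 0 0;-.934 .172 0 0 0 0;-.934 .172 0 0 0 0;-.934 .172 0 0 0 0;-.934 .172 0 0 0 0;-.934 .172 0 0 0 0;-.934 .172 0 0 0 0;-.934 .172 0 0 0 0;-.934 .172 0 0 0 0;-.934 .172 0 0 0 0;0 0 0 0 0 0;0 0 0 0 0 0;0 0 0 0 0 0'
python3 - <<'E'
from h import *
c=grab('wrist','w2'); P=cloud(c);X,Y,Z=[P[...,i] for i in range(3)]
near=(abs(X-553)<60)&(abs(Y+211)<110)
m=near&(Z>143)&(Z<158)
n,l,st,ce=cv2.connectedComponentsWithStats(m.astype(np.uint8))
for i in range(1,n):
    if st[i][4]<50: continue
    q=P[l==i]; print(st[i],q.mean(0).round(1),cv2.minAreaRect(q[:,:2].astype(np.float32)))
m=near&(abs(Z-90)<5)&(c['color'].min(2)>150); print('rack',cv2.minAreaRect(P[m][:,:2].astype(np.float32)),np.median(Z[m]))
go([553,-211,205])
E
```

```text
clock: 4.58
eef_pos: [553.1, -210.7, 205.6]
eef_rot: [3.141, -0.0, 1.501]
wrist_force: [0.1, 0.9, -0.4]
finger_gap: 94.1
finger_force: 0.0
[ 257  105   48   47 1702] [ 554.5 -145.4  144.7] ((554.52001953125, -145.5120086669922), (28.848405838012695, 28.706077575683594), 39.809234619140625)
[ 265  201   33   51 1653] [ 550.4 -208.4  149.5] ((550.2107543945312, -209.35287475585938), (34.27632141113281, 21.67462730407715), 86.34130096435547)
[270 300  22  19 271] [ 545.9 -272.8  144.5] ((545.755615234375, -273.2535400390625), (14.08896255493164, 15.227206230163574), 26.19398307800293)
rack ((550.569091796875, -209.6607666015625), (214.8680419921875, 69.61495208740234), 86.09219360351562) 89.80781728287604
tcp [ 553.07 -210.84  205.68] rpy deg [179.99   0.    85.99] t 4.62
shift mm in tool [-0.2 -0.1  0.7] units [-0.004 -0.001  0.017]
```

View pics/w2.png

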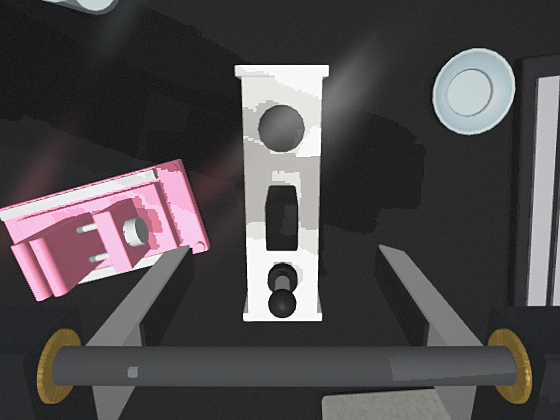

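The wrist view shows the slab handle at (282,225) in the middle slot, with the round handle at (281,128) and the ball at (282,303). All three cameras agree within about 3 mm, at about (551,-210), with the top at 150 and the yaw aligned. I'll narrow the fingers and go down.

```bash
python3 -m creep '.017 -.053 0 0 0 0;0 0 .3 0 0 0;0 0 .4 0 0 0;0 0 .4 0 0 0;0 0 .4 0 0 0;0 0 .4 0 0 0;0 0 .4 0 0 0;0 0 .32 0 0 0;0 0 0 0 0 0;0 0 0 0 0 0' .36 10
python3 -c "
from h import *
c=grab('wrist','w3');go([551,-210,101]);print(tool()[0]['wrist_force'])"
```

```text
clock: 5.88
eef_pos: [551.1, -211.2, 101.1]
eef_rot: [3.141, 0.0, 1.499]
wrist_force: [0.4, 0.1, 0.8]
finger_gap: 60.0
finger_force: 0.0
tcp [ 551.16 -211.25  101.27] rpy deg [1.7995e+02 2.0000e-02 8.5900e+01] t 5.92
shift mm in tool [ 1.2 -0.2  0.3] units [ 0.031 -0.006  0.007]
[ 0.31267173  0.32330036 -0.0904831 ]
```

View pics/w3.png

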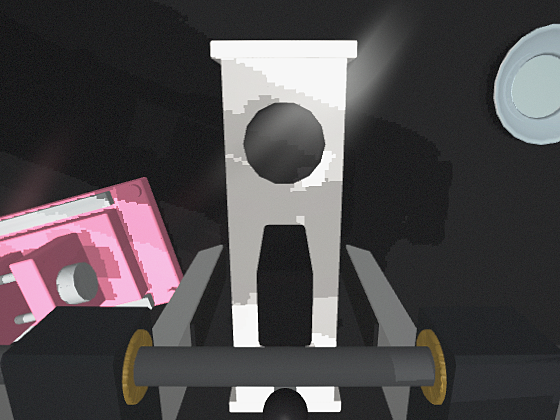

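The handle, centred at column 285, sits between the fingertips at columns ~219 and ~349, so it is well centred. I'll close and draw it straight up.

```bash
python3 -m creep '0 0 0 0 0 0;0 0 0 0 0 0;0 0 0 0 0 0;0 0 0 0 0 0;0 0 0 0 0 0;0 0 0 0 0 0;0 0 0 0 0 0;0 0 0 0 0 0' 1 40
```

```text
clock: 6.92
eef_pos: [550.9, -211.1, 100.7]
eef_rot: [3.142, 0.0, 1.499]
wrist_force: [-0.0, -0.3, 1.3]
finger_gap: 21.8
finger_force: 40.0
```

```bash
python3 -m creep '0 0 -.1 0 0 0;0 0 -.25 0 0 0;0 0 -.4 0 0 0;0 0 -.45 0 0 0;0 0 -.45 0 0 0;0 0 -.45 0 0 0;0 0 -.45 0 0 0;0 0 -.25 0 0 0;0 0 0 0 0 0;0 0 0 0 0 0'
python3 -c "
from h import *
c=grab('scene','s1');go([499.0,244.5,212])
cv2.imwrite('pics/s1c.png',cv2.resize(c['color'][200:380,120:300,::-1],None,fx=3,fy=3))"
```

```text
clock: 8.18
eef_pos: [550.6, -211.0, 211.9]
eef_rot: [-3.14, -0.0, 1.499]
wrist_force: [0.1, -0.9, -1.3]
finger_gap: 22.1
finger_force: 40.0
tcp [ 550.61 -210.99  211.83] rpy deg [-1.7993e+02 -3.0000e-02  8.5910e+01] t 8.22
shift mm in tool [ 4.506e+02 -8.400e+01  2.000e-01] units [ 1.1266e+01 -2.1000e+00  4.0000e-03]
```

View pics/s1c.png

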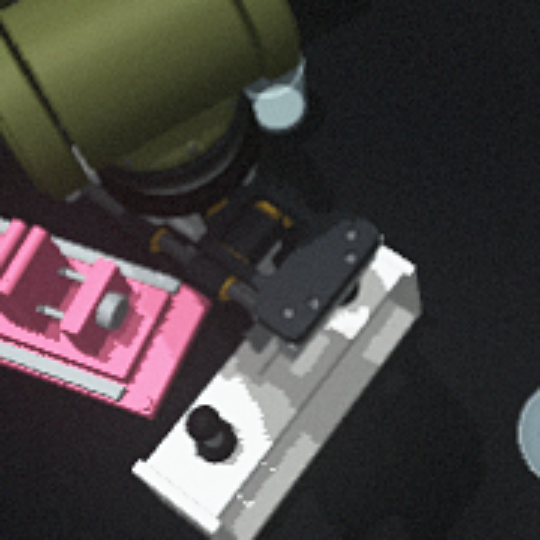

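The gauge came up cleanly and the other tools are still in their slots. The ball is at (210,430), and the round handle is just visible at (350,290). Now I'll carry it over to the gap.

```bash
python3 -m creep '.3 -.055 0 0 0 0;.7 -.13 0 0 0 0;.8 -.148 0 0 0 0;.8 -.148 0 0 0 0;.8 -.148 0 0 0 0;.8 -.148 0 0 0 0;.8 -.148 0 0 0 0;.8 -.148 0 0 0 0;.8 -.148 0 0 0 0;.8 -.148 0 0 0 0;.8 -.148 0 0 0 0;.8 -.148 0 0 0 0;.8 -.148 0 0 0 0;.8 -.148 0 0 0 0;.63 -.119 0 0 0 0;0 0 0 0 0 -.027;0 0 0 0 0 -.04;0 0 0 0 0 -.039;0 0 0 0 0 0;0 0 0 0 0 0'
python3 - <<'E'
from h import *
go([499.6,243,212])
c=grab('wrist','w4'); d=grab('scene','s2');t=grab('top','t2')
o=np.hstack([cv2.resize(c['color'][130:330,185:385,::-1],(400,400)),cv2.resize(d['color'][120:220,250:350,::-1],(400,400),interpolation=cv2.INTER_CUBIC)])
cv2.imwrite('pics/w4c.png',o)
E
```

```text
clock: 10.72
eef_pos: [499.6, 243.1, 212.6]
eef_rot: [-3.141, 0.0, 1.83]
wrist_force: [0.1, -0.2, -1.7]
finger_gap: 21.5
finger_force: 40.0
tcp [499.63 243.12 212.56] rpy deg [-179.99    0.    104.85] t 10.72
shift mm in tool [-0.1 -0.1  0.6] units [-0.003 -0.002  0.014]
```

View pics/w4c.png

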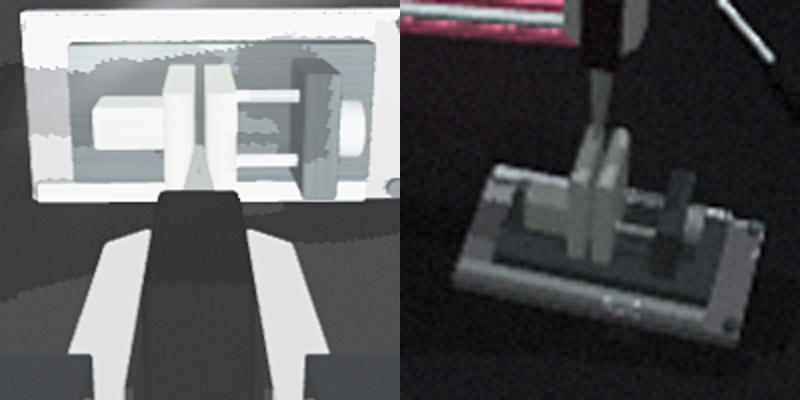

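In the wrist crop the blade tip (col 199) lines up with the gap centre (cols 195–204). Both are on the camera's centre plane, so there's no parallax error. Going down in stages.

```bash
python3 -m creep '0 0 .2 0 0 0;0 0 .2 0 0 0;0 0 .2 0 0 0;0 0 .2 0 0 0;0 0 .15 0 0 0;0 0 0 0 0 0;0 0 0 0 0 0'; python3 -m creep '0 0 .05 0 0 0;0 0 .05 0 0 0;0 0 .05 0 0 0;0 0 0 0 0 0;0 0 0 0 0 0'
```

```text
clock: 11.75
eef_pos: [500.0, 242.9, 174.9]
eef_rot: [3.141, -0.0, 1.832]
wrist_force: [0.1, -0.4, -0.8]
finger_gap: 21.8
finger_force: 40.0
clock: 12.38
eef_pos: [499.9, 242.9, 168.7]
eef_rot: [3.142, 0.0, 1.832]
wrist_force: [-0.0, -0.7, -2.4]
finger_gap: 21.8
finger_force: 40.0
```

```bash
for i in 1; do python3 -m creep '0 0 .05 0 0 0;0 0 .05 0 0 0;0 0 0 0 0 0;0 0 0 0 0 0'; done; python3 -m creep '0 0 .05 0 0 0;0 0 .05 0 0 0;0 0 0 0 0 0;0 0 0 0 0 0'|grep -E 'pos|wrist'
```

```text
clock: 12.88
eef_pos: [499.9, 242.9, 164.6]
eef_rot: [-3.141, -0.0, 1.832]
wrist_force: [0.0, -0.8, -2.4]
finger_gap: 21.8
finger_force: 40.0
eef_pos: [499.8, 242.9, 160.5]
wrist_force: [0.0, 0.2, -2.5]
```

```bash
python3 -m creep '0 0 .05 0 0 0;0 0 .05 0 0 0;0 0 0 0 0 0;0 0 0 0 0 0'|grep -E 'pos|wrist';  python3 -m creep '0 0 0 0 0 0'|grep -E 'pos|wrist'; python3 -m creep '0 0 .05 0 0 0;0 0 .05 0 0 0;0 0 0 0 0 0;0 0 0 0 0 0'|grep -E 'pos|wrist'; python3 -m creep '0 0 0 0 0 0'|grep -E 'pos|wrist'
```

```text
eef_pos: [499.9, 242.9, 156.6]
wrist_force: [-0.3, 0.2, -1.0]
eef_pos: [499.9, 242.9, 156.6]
wrist_force: [0.4, 0.6, -0.8]
eef_pos: [499.9, 242.9, 152.6]
wrist_force: [-0.1, 0.3, 1.2]
eef_pos: [499.9, 242.9, 152.6]
wrist_force: [0.4, 0.4, 1.3]
```

Contact began at about z=158, and the force has since risen by about 3 N at roughly 0.5 N/mm. I'll go 3 mm more.

```bash
python3 -m creep '0 0 .04 0 0 0;0 0 .035 0 0 0;0 0 0 0 0 0;0 0 0 0 0 0'; python3 -m creep '0 0 0 0 0 0;0 0 0 0 0 0'|grep -E 'pos|wrist'
python3 - <<'E'
from h import *
f=[];
for i in range(4): c=manip.camera('wrist'); s=manip.read_state(); f.append(s['wrist_force'])
print(np.mean(f,0).round(2), s['eef_pos'].round(1))
d=grab('scene','s3')
o=np.hstack([cv2.resize(c['color'][130:330,185:385,::-1],(400,400)),cv2.resize(d['color'][120:220,250:350,::-1],(400,400),interpolation=cv2.INTER_CUBIC)])
cv2.imwrite('pics/w5c.png',o)
E
```

```text
clock: 15.12
eef_pos: [500.0, 242.9, 149.7]
eef_rot: [3.142, -0.0, 1.832]
wrist_force: [-0.3, 0.4, 4.6]
finger_gap: 21.6
finger_force: 40.0
eef_pos: [499.9, 242.9, 149.7]
wrist_force: [0.4, -0.2, 3.1]
[0.34 0.32 3.56] [499.9 242.9 149.6]
```

View pics/w5c.png

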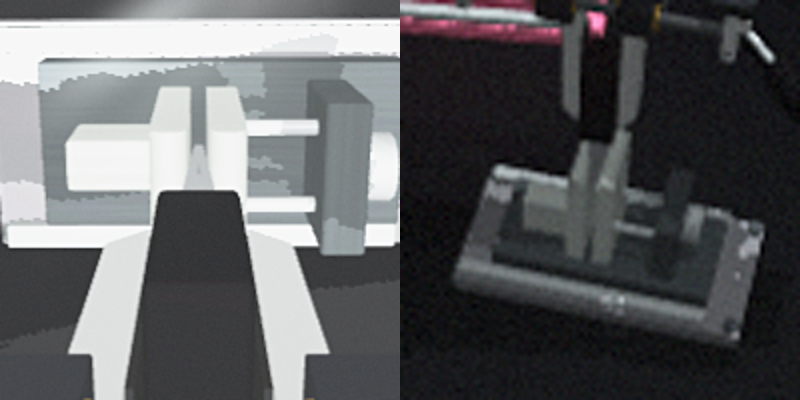

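The wrist crop shows the blade between the plates, with the tip at about (199,150). The handle hasn't moved in the fingers (top edge still at row 191), and the net push is about 5 N with no sideways load. That is snug, so I'm handing it in.

```bash
python3 -c "
from cell import manip
print(manip.sign_off())"
```

```text
the job is handed in; nothing more can be done
None
```

The job is handed in: the wedge gauge's blade is in the gap with its tip about 31 mm below the lips, snug against both plates at a downward push of about 5 N and still held at 40 N grip; it took about 15.5 s, and I touched nothing else.

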